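Refit and lock a mower engine's air-cleaner cover

TASK

The mower engine on the bench has a new air filter in its open air cleaner: put the loose red cover back on so that it sits down flush all round, then press its yellow knob down to the bottom and, only then, turn it a quarter turn clockwise until it catches, and let go. The cover goes on with the knob in its open position (wing along the cover's long side); how deep the knob goes differs from engine to engine, so feel for it slowly, and never press hard or force the turn, because the plastic breaks. Leave the other things on the bench as they are.

Things in the scene. Friction and masses are not known exactly. Their poses are not given: they have to be found in the camera images.
- cover: Loose red plastic air-cleaner cover, an upside-down box 150 (x) by 120 (y) by 46 mm high, walls 3 mm, open below, flat on top, about 0.3 kg with its knob; it starts right way up on the bench. Origin: centre of its lower edge plane, x along its long side, z up. It fits either way round (0 or 180 degrees).
- knob_grip (a point): Middle of the yellow wing of the cover's captive knob, on its axis (the cover's centre), 74 mm above the cover's lower edge while not pressed. Wing: 40 mm long (this point's x), 11 mm thick (y), 24 mm high (12 mm above and below this point). Under it a grey round collar, 36 mm across, 16 mm high, which stands on the cover's top and sinks into it as the knob is pressed.
- cross_pin (a point): Middle of the steel cross-pin at the foot of the knob's stud, hidden inside the cover, on the knob's axis, 18 mm above the cover's lower edge while not pressed. The pin is 24 mm long, 5 mm thick and parallel to the wing (this point's x).
- knob (a joint): Turn of the knob relative to the cover, rad, growing clockwise seen from above: 0 = open (wing along the cover's long side, end stop), about 1.57 = locked (wing across; end stop at 1.62). It starts somewhere from 0 to 0.5 and is lightly stiff (0.04 N m), so it can be turned back to the open stop while the cover stands on the bench.
- knob_press (a joint): How far the knob is pressed into the cover, m: 0 = up, grows downward, at most 14 mm. A spring pushes it up with 3 N, plus 0.6 N per mm. A slow press (5 to 10 mm/s) of 12 to 16 N brings it to the bottom on every engine; the plastic base breaks at a load of 28 N between cover and base, the cover's own weight included, by pushing, by hitting the bottom fast, or by twisting the pin against the slot.
- engine: Fixed red mower engine on two timber bearers, 242 mm high, its round blower housing 216 mm across (top at 222 mm). Origin on the bench under the crankshaft, z up. The open black air-cleaner base, with an orange filter ring in it, stands at its -y side.
- airbox_seat (a point): Centre of the black air-cleaner base, on top of its flange, 156 mm above the bench: where the centre of the cover's lower edge must come, with the cover's long side along this point's x (either way round). A tapered rim 17 mm high rises inside the cover and centres it, with about 1 mm play at its foot.
- slot_mouth (a point): Nominal top of the slotted metal retainer, 21 mm above airbox_seat; its height setting differs by up to 4 mm up or down. Slot 28 (x) by 9 mm. Cover on, the cross-pin stands in it and cannot turn past about 0.25 rad; pressed 3.5 to 11.5 mm it is free below the slot, 1.2 mm lower it meets a hard bottom. There it turns; at 1.57 rad, let up, it springs 2.5 mm into a groove and stays.
- old_element: Dirty old filter ring, 92 mm across, 30 mm high, lying flat on the bench. Leave it.
- oil_bottle: Black oil bottle, 72 mm across, 210 mm high, standing. Leave it.
- spray_can: Steel spray can with a blue label, 58 mm across, 180 mm high, standing. Leave it.
- screwdriver: Screwdriver lying on the bench. Leave it.
- wrench: Wrench lying on the bench. Leave it.
- brush: Brush lying on the bench. Leave it.
- spark_plug: Old spark plug, 22 mm thick, lying on the bench. Leave it.
Mind the look-alikes: they are no part of the job. There is more than one size of the cover; the job needs the larger.

How it is judged (in metres and radians):
On the way:
1. the cover sits flush on the air-cleaner base with its knob still open (within 0.35 rad) (z of cover in the frame of airbox_seat below 0.002 m and horizontal distance between cover and airbox_seat below 0.004 m and angle between the x axis of cover and the x axis of airbox_seat, either way round below 0.06 rad and angle between cover's own z axis and vertical below 0.03 rad and value of joint knob below 0.35 rad), for 0.2 s.
At the end, for the whole second after the job is handed in: The cover is right way up and flush on the air-cleaner base (lower edge within 2 mm of the flange, centre within 4 mm, long side within 0.06 rad, tilt under 0.03 rad), the knob stays turned past 1.45 rad, caught, all at rest (z of cover in the frame of airbox_seat between -0.003 and 0.002 m and horizontal distance between cover and airbox_seat below 0.004 m and angle between the x axis of cover and the x axis of airbox_seat, either way round below 0.06 rad and angle between cover's own z axis and vertical below 0.03 rad and value of joint knob above 1.45 rad and linear speed of cover below 0.01 m/s); the robot touches nothing.
It fails at once if the cover and its stud bear on the engine's air-cleaner base, pushing or twisting, with more than 28 N (the plastic breaks) (contact force between cover and engine above 28 N).
It fails at once if another thing on the bench is moved more than 30 mm (distance of any of old_element, oil_bottle, spray_can, screwdriver, wrench, brush, spark_plug from where it was at the start of the episode above 0.03 m).
It fails at once if the oil bottle or spray can is tipped over (angle between any of oil_bottle, spray_can's own z axis and vertical above 0.3 rad).
It also fails if it takes over 53 s, if anything falls off the work surface, if the arm or the gripper's body presses on something with over 40 N, if the wrist force passes 120 N, or if a joint passes its speed limit or range.

ROBOT

A 6-joint arm with a two-finger parallel gripper is mounted at the origin on the work surface. World frame = base frame: x ahead of the robot, y to its left, z up, the work surface at z = 0. Lengths are in mm, angles in rad, forces in N, time in s.
With the tool pointing down it reaches from about 350 to 775 mm from the base axis. Payload 5.5 kg.
Tool frame: the origin (TCP) lies between the finger pads; the fingertips stand 11 mm ahead of it and the grasp point (between the pads) lies 8 mm behind it; x points along the fingers, y is the direction in which the jaws open and shut, and the axes are right-handed (so a half turn about x gives the same grasp; the last joint's range is limited). The gripper opens to 85 mm and grips with 20 to 120 N. Pads are 22 mm wide; open, the fingers measure 114 mm over their backs; the gripper's body (76 mm by 85 mm) begins 54 mm behind the grasp point. The pads swing forward as they close: fully open they stand 13 mm farther back than shut.
Start: joints at [1.169, 0.313, 0.046, 1.304, 0, 1.431], TCP at [148.844, 555.442, 242.323] pointing down, gripper open.
Joint ranges: [-2.76, 2.76], [-0.86, 1.69], [-1.03, 1.26], [-2.2, 2.34], [-1.47, 1.5], [-3.14, 3.14]. Speed limits (rad/s): [2.57, 2.57, 3.14, 3.14, 3.14, 3.14].

INTERFACE

Orientations are given as a unit quaternion [w, x, y, z].
In Python, from plant import robot, planner, monitor, optics, job_done gives the robot as it stands. The module is installed in compiled form; this text tells all that it offers. Calls block until the motion is done:
- robot.move_to(position, orientation): joint-space move of the TCP to a pose.
- robot.line_to(position, rot=None, vel=150): straight line of the TCP; rot=None keeps the orientation; vel is the mean speed in mm/s.
- robot.move_joints(angles): joint-space move.
- robot.move_gripper(opening, effort=None): opening from 0.0 (shut) to 1.0 (fully open); effort is the grip in N (None keeps the last); returns when the fingers have stopped.
- robot.dwell(seconds).
- planner.inverse_kinematics(position, orientation): joint angles nearest the present ones, or None.
- monitor.get_state(): the state.
- optics.camera(name): name is "side" or "top"; returns the picture (420x560x3 uint8, red, green, blue); there is no depth.
- optics.camera_params(name): a dict with "camera_matrix" (3x3 intrinsics, pixels), "cam_to_world" (4x4, takes a point from camera to world coordinates). Camera axes: x right, y down, z forward; pixel columns grow to the right and rows downward; lengths in mm; the calibration is good to about 2 mm. A picture is of the moment at which its call begins. camera_params takes no time and is no camera call.
A pose or a line that the arm cannot do raises robot.Unreachable and nothing moves.
- job_done(): hands the job in, once; it reports no verdict.
Trained networks look in the newest picture that a camera, given by its name, has taken for a name from the list of things; names that differ only in an ending like _2 or _b are one class to them, and where a whole thing is asked for, a point or a joint stands for the part that bears it (a point fixed in the world has none). Each returns a list of dicts, best first, with "p" (0 to 1); they miss things now and then, are a little off and sometimes report something else, mostly with a low value. They report only what shows in the picture. A call takes as long as a camera call. They do not tell look-alikes from the thing itself.
- optics.look_for(name, camera): "point" ([column, row] as shares, 0 to 1, of the picture: columns of its width, rows of its height, amid what is visible of it).
- optics.regions_of(name, camera): "mask" (420x560 bool, what is visible of it) and "point" ([column, row] as shares, 0 to 1, of the picture: columns of its width, rows of its height, amid what is visible of it).
The state is a dict: "t": time; "joint_pos": joint angles; "joint_vel": joint speeds; "effort": joint torques, N m; "ee_pos": TCP position; "tool_rot": TCP orientation; "ft_force": force on the tool from outside, world axes, zero at the start; "wrist_torque": the same for the moment, N m; "finger_gap": opening from 0.0 (shut) to 1.0 (fully open).
Only numpy, scipy, OpenCV 4.12 (cv2) and the standard library are available. Lean on these libraries where they do the work, as an engineer would, in place of code of your own. Each camera call takes 0.05 s, during which the arm holds its last target.

## Working session

There is one attempt and no reset: what is moved stays moved. The work goes in short steps, each a Python script; the robot and the scene stay as the last script left them, time stands still between calls to the robot, and variables do not carry over. Pictures are saved under pics/ and viewed, and the job is handed in when it is done.

```bash
mkdir -p pics; python3 - <<'E'
from plant import robot, planner, monitor, optics
import cv2, numpy as np
for n in ("top","side"):
    im=optics.camera(n); cv2.imwrite(f"pics/{n}0.png",im[:,:,::-1])
    p=optics.camera_params(n); print(n,np.round(p["camera_matrix"],1).tolist(),np.round(p["cam_to_world"],3).tolist())
    for k in ("cover","knob_grip","engine","airbox_seat","slot_mouth"):
        try: print(k,[(round(d["p"],2),np.round(np.array(d["point"])*[560,420],1).tolist()) for d in optics.look_for(k,n)])
        except Exception as e: print(k,repr(e))
s=monitor.get_state(); print(s)
E
```

```text
top [[423.7, 0.0, 272.7], [0.0, 423.7, 205.0], [0.0, 0.0, 1.0]] [[-0.072, -0.97, 0.233, 214.037], [-0.997, 0.07, -0.017, 33.837], [-0.0, -0.234, -0.972, 1501.82], [0.0, 0.0, 0.0, 1.0]]
cover [(0.84, [359.2, 213.5]), (0.69, [380.3, 275.5])]
knob_grip [(0.63, [307.8, 146.8]), (0.5, [363.2, 213.4]), (0.45, [218.6, 199.8])]
engine [(0.84, [221.3, 199.9]), (0.36, [106.4, 271.9])]
airbox_seat [(0.66, [417.7, 194.0]), (0.58, [221.8, 199.8])]
slot_mouth [(0.95, [217.1, 198.9])]
side [[434.5, 0.0, 274.8], [0.0, 434.5, 206.2], [0.0, 0.0, 1.0]] [[0.791, -0.341, 0.509, -248.661], [-0.612, -0.47, 0.636, -933.863], [0.022, -0.814, -0.581, 988.7], [0.0, 0.0, 0.0, 1.0]]
cover [(0.85, [334.9, 282.8]), (0.61, [286.8, 322.5])]
knob_grip [(0.67, [338.1, 270.8])]
engine [(0.58, [259.3, 179.7]), (0.33, [161.3, 165.6])]
airbox_seat [(0.97, [260.3, 180.2])]
slot_mouth [(0.88, [258.1, 182.4])]
{'t': 0.6, 'joint_pos': array([ 1.16939797e+00,  3.13154126e-01,  4.61094002e-02,  1.30358639e+00,
       -2.11176074e-05,  1.43123062e+00]), 'joint_vel': array([ 0.00070424, -0.00085714,  0.0006946 ,  0.00047786, -0.00183276,
       -0.00106457]), 'effort': array([-2.32954982e-03, -4.80150783e+01,  2.98663777e+01,  2.53380458e-04,
       -1.69122141e-04, -4.83327810e-06]), 'ee_pos': array([148.85485573, 555.44870303, 242.35315756]), 'tool_rot': array([ 0.70107865,  0.09236191,  0.70103305, -0.09225332]), 'ft_force': array([-0.07172276, -0.40332225,  0.1776005 ]), 'wrist_torque': array([-0.02406843,  0.01993926,  0.04070173]), 'finger_gap': 0.9982986447010058}
```

View pics/top0.png

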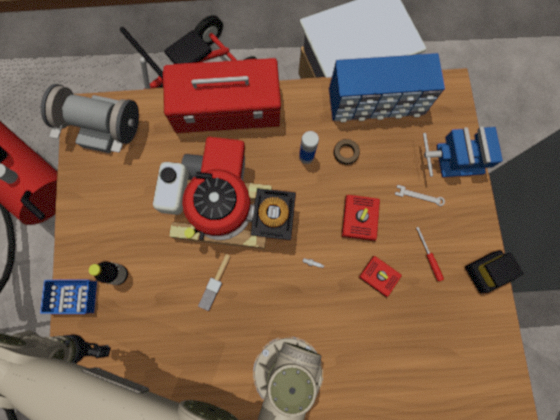

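View pics/side0.png

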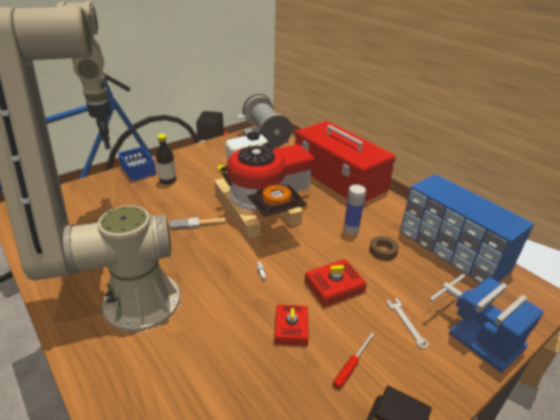

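The top view shows two red covers with yellow knobs, at about (361,217) and (380,276). The first looks larger, so I'll check sizes in an enlarged crop with fits. The black base is near (273,214).

```bash
cat > h.py <<'E'
from plant import robot, planner, monitor, optics
import cv2, numpy as np
from scipy.optimize import minimize
P={n:optics.camera_params(n) for n in ("top","side")}
def proj(n,X):
    X=np.atleast_2d(X).astype(float);T=np.linalg.inv(np.array(P[n]["cam_to_world"]));c=X@T[:3,:3].T+T[:3,3]
    u=c@np.array(P[n]["camera_matrix"]).T; return u[:,:2]/u[:,2:]
def unproj(n,uv,z):
    T=np.array(P[n]["cam_to_world"]);d=T[:3,:3]@np.linalg.inv(P[n]["camera_matrix"])@np.array([uv[0],uv[1],1.])
    return T[:3,3]+d*(z-T[2,3])/d[2]
def box(x,y,a,L,W,z0,z1):
    c,s=np.cos(a),np.sin(a)
    return np.array([[x+c*i*L/2-s*j*W/2,y+s*i*L/2+c*j*W/2,z] for z in(z0,z1) for i,j in((1,1),(1,-1),(-1,-1),(-1,1))])
E
python3 - <<'E'
from h import *
for n in ("top","side"):
    im=optics.camera(n)
    for d in optics.regions_of("cover",n):
        m=d["mask"]; ys,xs=np.nonzero(m); r=cv2.minAreaRect(np.c_[xs,ys].astype(np.float32)); print(n,round(d["p"],2),m.sum(),r)
    for d in optics.regions_of("knob_grip",n): print("k",round(d["p"],2),d["mask"].sum(),np.array(d["point"])*[560,420])
top=optics.camera("top");side=optics.camera("side")
np.savez("ims.npz",top=top,side=side)
a=cv2.resize(top[180:300,320:420],(400,480),interpolation=cv2.INTER_CUBIC)
b=cv2.resize(side[250:350,260:380],(400,333),interpolation=cv2.INTER_CUBIC)
c=np.zeros((480,800,3),np.uint8);c[:,:400]=a;c[:333,400:]=b
cv2.imwrite("pics/covers.png",c[:,:,::-1])
a=cv2.resize(top[170:260,220:320],(400,360),interpolation=cv2.INTER_CUBIC)
b=cv2.resize(side[160:250,210:310],(400,360),interpolation=cv2.INTER_CUBIC)
cv2.imwrite("pics/base.png",np.hstack([a,b])[:,:,::-1])
E
```

```text
top 0.69 1494 ((360.2337341308594, 216.54608154296875), (35.74303436279297, 43.3277587890625), 5.440331935882568)
top 0.57 969 ((379.79730224609375, 275.7837829589844), (35.455528259277344, 28.24817657470703), 35.53767776489258)
side 0.83 1357 ((291.0, 325.5), (41.0, 34.0), 90.0)
k 0.71 155 [337.792 272.202]
```

View pics/covers.png

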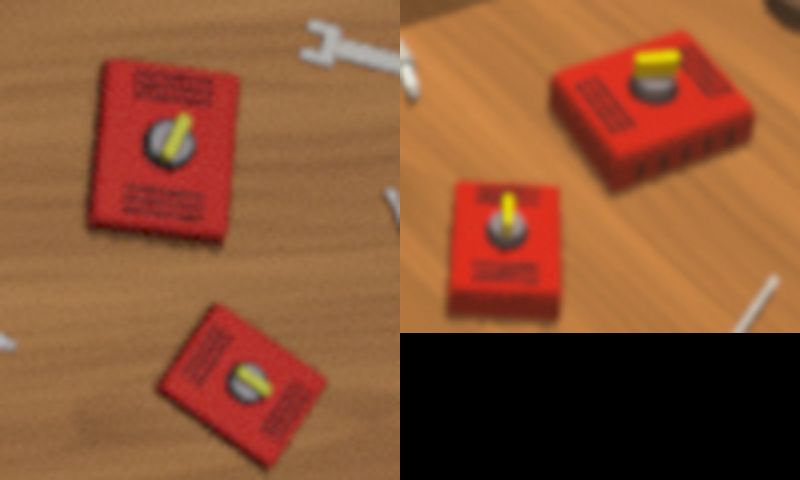

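View pics/base.png

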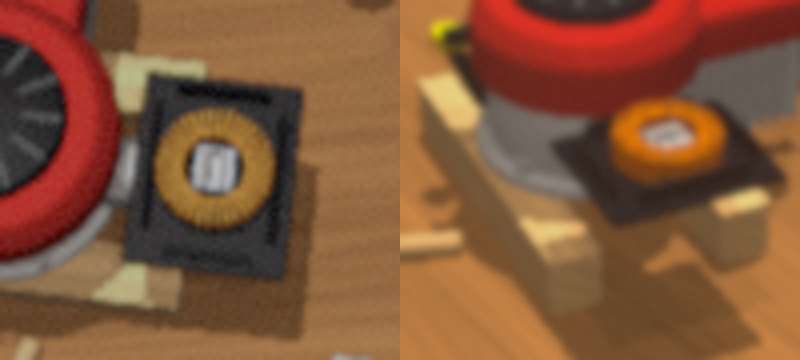

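The crop confirms it. The cover at (361,217) measures about 43x36 px, roughly 150x120 mm, so it is the larger and the right one. The one at (380,276) measures 35x28 px and is the look-alike. The right one's knob is turned away from the long side by a few tenths of a radian. Next I'll fit the cover, wing and base poses.

```bash
cat > fit.py <<'E'
from h import *
d=np.load("ims.npz"); S=4
def up(n,roi): 
    x0,y0,x1,y1=roi; return cv2.resize(d[n][y0:y1,x0:x1],None,fx=S,fy=S,interpolation=cv2.INTER_CUBIC)
def hullmask(n,X,roi):
    q=(proj(n,X)-np.array(roi[:2])+.5)*S-.5; m=np.zeros(((roi[3]-roi[1])*S,(roi[2]-roi[0])*S),np.uint8)
    cv2.fillConvexPoly(m,np.round(cv2.convexHull(q.astype(np.float32))*16).astype(np.int32),255,shift=4); return m>0
def biggest(m):
    k,l,st,_=cv2.connectedComponentsWithStats(m.astype(np.uint8)); m=l==1+np.argmax(st[1:,4])
    c,_=cv2.findContours(m.astype(np.uint8),cv2.RETR_EXTERNAL,cv2.CHAIN_APPROX_NONE); o=np.zeros(m.shape,np.uint8); cv2.drawContours(o,c,-1,1,-1); return o>0
def red(im):
    i=im.astype(int); return (i[...,0]>1.9*i[...,1])&(i[...,0]>60)&(i[...,0]>1.9*i[...,2])
def fit(obs,model,x0,step):
    f=lambda x:sum((model(n,x,r)^m).sum()/m.sum() for n,r,m in obs)
    r=minimize(f,x0,method="Nelder-Mead",options=dict(initial_simplex=np.array([x0]+[np.array(x0)+np.eye(len(x0))[i]*step[i] for i in range(len(x0))]),xatol=.005,fatol=1e-5,maxiter=400)); return r.x,r.fun
def overlay(obs,model,x,fn):
    o=[]
    for n,r,m in obs:
        im=up(n,r)[:,:,::-1].copy()
        for mm,c in((m,(0,255,0)),(model(n,x,r),(255,0,0))):
            cs,_=cv2.findContours(mm.astype(np.uint8),cv2.RETR_EXTERNAL,cv2.CHAIN_APPROX_NONE); cv2.drawContours(im,cs,-1,c,1)
        o.append(cv2.resize(im,(400,400)))
    cv2.imwrite(fn,np.hstack(o))
rt,rs=(330,180,395,250),(298,248,374,318)
ob=[]
for n,r in(("top",rt),("side",rs)): ob.append((n,r,biggest(cv2.morphologyEx(red(up(n,r)).astype(np.uint8),cv2.MORPH_CLOSE,np.ones((9,9))))))
def cm(n,x,r): return hullmask(n,box(x[0],x[1],x[2],150,120,0,46),r)
g=unproj("top",(361,216),46); print("guess",g)
for o in(ob[:1],ob[1:],ob):
    x,f=fit(o,cm,[g[0],g[1],0.0],[10,10,.1]); print(np.round(x,3),round(f,4))
overlay(ob,cm,x,"pics/fitc.png")
# wing
def yel(im):
    h=cv2.cvtColor(im,cv2.COLOR_RGB2HSV); return (h[...,0]>20)&(h[...,0]<40)&(h[...,1]>110)&(h[...,2]>90)
rt2,rs2=(352,198,374,228),(322,256,354,286)
ow=[(n,r,biggest(yel(up(n,r)))) for n,r in(("top",rt2),("side",rs2))]
wm=lambda n,x,r:hullmask(n,box(x[0],x[1],x[2],40,11,62,86),r)
for o in(ow[:1],ow[1:],ow):
    w,f=fit(o,wm,[x[0],x[1],x[2]-.3],[8,8,.2]); print("wing",np.round(w,3),round(f,4))
overlay(ow,wm,w,"pics/fitw.png")
# base
rb=(245,180,302,246)
i=up("top",rb).astype(int); dark=(i.max(2)<85)
dark=cv2.morphologyEx(dark.astype(np.uint8),cv2.MORPH_OPEN,np.ones((7,7)))
oB=[("top",rb,biggest(dark))]
bm=lambda n,x,r:hullmask(n,box(x[0],x[1],x[2],x[3],x[4],151,156),r)
g=unproj("top",(273.5,214.),156)
b,f=fit(oB,bm,[g[0],g[1],0.,150,120],[8,8,.1,6,6]); print("base",np.round(b,3),round(f,4))
rS=(245,182,308,220)
oB.append(("side",rS,biggest((up("side",rS).max(2)<85))))
overlay(oB,bm,b,"pics/fitb.png")
E
python3 fit.py
```

```text
guess [ 501.21914261 -297.64202371   46.        ]
[ 5.02338e+02 -2.98299e+02 -2.09000e-01] 0.058
[ 5.02739e+02 -3.00836e+02 -1.99000e-01] 0.0547
[ 5.01905e+02 -3.00285e+02 -1.96000e-01] 0.113
wing [ 501.209 -299.53    -0.623] 0.4078
wing [ 5.04632e+02 -2.99934e+02 -1.53000e-01] 0.3761
wing [ 502.173 -300.327   -0.603] 0.8705
base [ 5.07195e+02  1.05130e+01 -1.82000e-01  1.60121e+02  1.29020e+02] 0.0562
```

```bash
python3 -c "
import cv2,numpy as np
cv2.imwrite('pics/fits.png',np.vstack([cv2.resize(cv2.imread(f'pics/fit{k}.png'),(560,280)) for k in 'cb']+[])); "
```

```text
(no output)
```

View pics/fits.png

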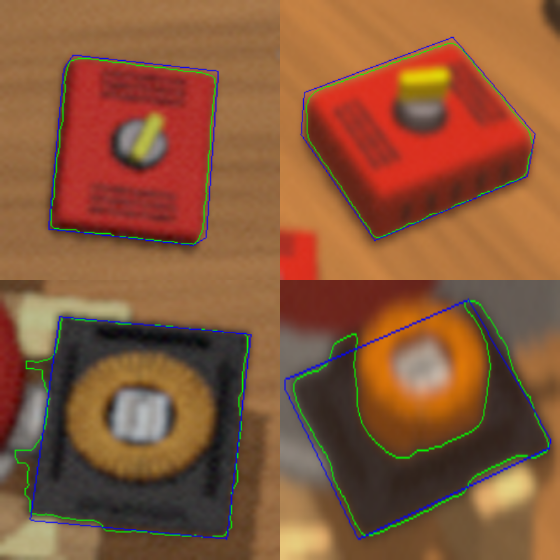

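View pics/fitw.png

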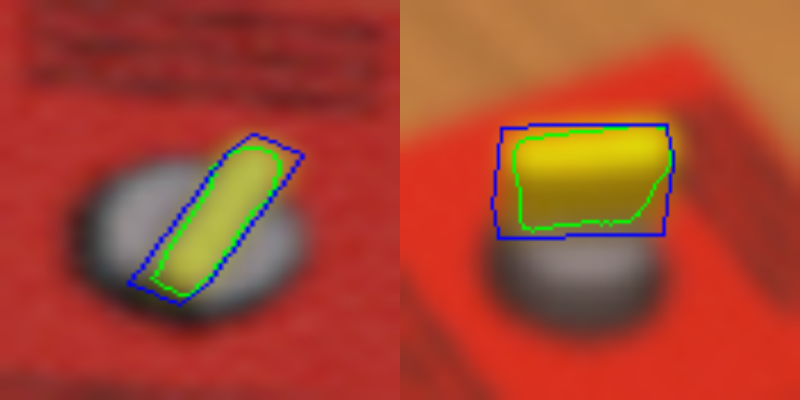

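Both views agree well with the fits:

| Item | x (mm) | y (mm) | yaw (rad) |
|---|---|---|---|
| Cover | 502 | -300 | -0.196 |
| Wing (knob ≈ 0.41 rad) | – | – | ≈ -0.61 |
| Base flange | 507 | 10.5 | -0.182 |

Next I'll check reachability and grasp.

```bash
cat >> h.py <<'E'
from scipy.spatial.transform import Rotation as R
def q(w,flip=0):
    y=np.array([-np.sin(w),np.cos(w),0])*(-1 if flip else 1); x=np.array([0,0,-1.]); z=np.cross(x,y)
    a=R.from_matrix(np.c_[x,y,z]).as_quat(); return [a[3],a[0],a[1],a[2]]
def st(): 
    s=monitor.get_state(); print(round(s["t"],2),np.round(s["ee_pos"],2),"F",np.round(s["ft_force"],2),"M",np.round(s["wrist_torque"],3),"gap",round(s["finger_gap"],3)); return s
E
python3 - <<'E'
from h import *
for f in(0,1):
    for p,w in(((502,-300,180),-.61),((502,-300,75.5),-.61),((502,-300,75.5),-.15),((507.2,10.5,300),-.182),((507.2,10.5,230),-1.0),((507.2,10.5,220),-1.85)):
        j=planner.inverse_kinematics(p,q(w,f)); print(f,p,w,None if j is None else np.round(j,2))
E
```

```text
0 (502, -300, 180) -0.61 [-0.68  0.36 -0.05  1.17  0.   -0.07]
0 (502, -300, 75.5) -0.61 [-0.68  0.43 -0.21  0.93  0.   -0.07]
0 (502, -300, 75.5) -0.15 [-0.68  0.43 -0.21  0.93  0.   -0.53]
0 (507.2, 10.5, 300) -0.182 [-0.14  0.17  0.    1.4   0.    0.04]
0 (507.2, 10.5, 230) -1.0 [-0.14  0.19 -0.15  1.23  0.    0.86]
0 (507.2, 10.5, 220) -1.85 [-0.14  0.19 -0.17  1.21  0.    1.71]
1 (502, -300, 180) -0.61 [-0.68  0.36 -0.05  1.17  0.    3.08]
1 (502, -300, 75.5) -0.61 [-0.68  0.43 -0.21  0.93  0.    3.08]
1 (502, -300, 75.5) -0.15 [-0.68  0.43 -0.21  0.93  0.    2.62]
1 (507.2, 10.5, 300) -0.182 [-0.14  0.17  0.    1.4   0.   -3.1 ]
1 (507.2, 10.5, 230) -1.0 [-0.14  0.19 -0.15  1.23  0.   -2.28]
1 (507.2, 10.5, 220) -1.85 [-0.14  0.19 -0.17  1.21  0.   -1.43]
```

```bash
python3 - <<'E'
from h import *
s=st(); robot.line_to([148.8,555.4,360],vel=300)
robot.move_to([502,-300,180],q(-.61)); st()
robot.move_gripper(.5)
robot.line_to([502,-300,110],vel=120); st()
robot.line_to([502,-300,76.5],vel=40); st()
im=optics.camera("side"); c=cv2.resize(im[220:340,270:390],(600,600),interpolation=cv2.INTER_CUBIC); cv2.imwrite("pics/pre.png",c[:,:,::-1])
E
```

```text
1.0 [148.85 555.46 242.33] F [-0.53 -0.13 -0.45] M [-0.001 -0.032  0.013] gap 0.997
4.83 [ 502.46 -299.32  180.19] F [-0.17  0.56 -0.15] M [-0.03  -0.036 -0.012] gap 1.0
6.06 [ 502.3  -300.26  110.48] F [-0.43 -0.43  0.1 ] M [-0.006 -0.042 -0.03 ] gap 0.499
7.04 [ 502.15 -300.14   76.71] F [0.28 0.74 0.35] M [-0.036 -0.002  0.019] gap 0.499
```

View pics/pre.png

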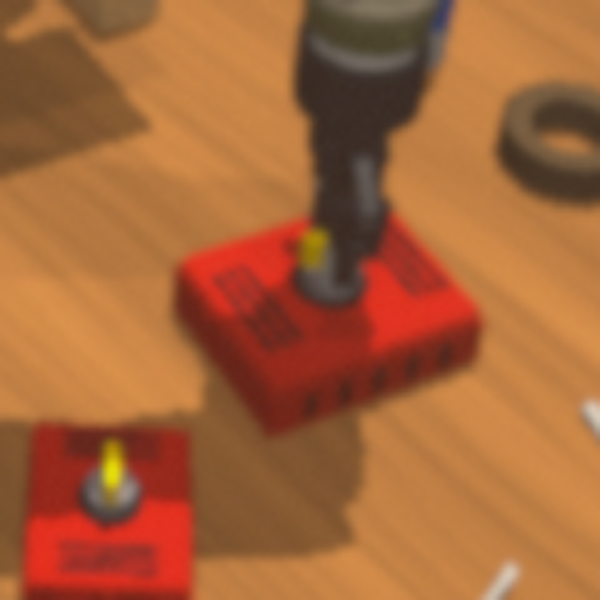

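The side view shows the fingers straddling the yellow wing at about (315,247) in the crop. I'll close and turn back to the open stop.

```bash
python3 - <<'E'
from h import *
robot.move_gripper(0.0,60); st()
p=[502.1,-300.1,76.5]
for w in(-.5,-.4,-.3,-.23,-.2,-.17,-.14,-.11):
    robot.line_to(p,q(w),vel=60); print(w,end=" "); st()
top=optics.camera("top");side=optics.camera("side");np.savez("ims.npz",top=top,side=side)
a=cv2.resize(top[170:260,310:410],(400,360),interpolation=cv2.INTER_CUBIC);b=cv2.resize(side[240:330,290:390],(400,360),interpolation=cv2.INTER_CUBIC)
cv2.imwrite("pics/turned.png",np.hstack([a,b])[:,:,::-1])
E
```

```text
7.48 [ 502.21 -300.02   76.93] F [-0.82  0.08  3.23] M [0.201 0.027 0.071] gap 0.112
-0.5 7.74 [ 502.15 -300.07   76.74] F [-1.12  0.94  2.77] M [0.134 0.012 0.069] gap 0.113
-0.4 7.99 [ 502.14 -300.11   76.61] F [-0.81  0.36  2.05] M [0.218 0.033 0.02 ] gap 0.108
-0.3 8.24 [ 502.11 -300.17   76.55] F [0.04 1.55 2.55] M [0.146 0.078 0.048] gap 0.109
-0.23 8.49 [ 502.1  -300.18   76.52] F [ 0.45 -0.09  3.22] M [0.118 0.097 0.07 ] gap 0.111
-0.2 8.74 [ 502.11 -300.17   76.52] F [-1.87  0.18  2.41] M [0.017 0.093 0.014] gap 0.109
-0.17 8.99 [ 502.16 -300.23   76.56] F [ 0.05 -0.06  3.22] M [ 0.069  0.05  -0.125] gap 0.109
-0.14 9.24 [ 502.24 -300.24   76.58] F [ 0.44 -0.45  3.14] M [-0.025  0.006 -0.155] gap 0.116
-0.11 9.49 [ 502.27 -300.21   76.57] F [ 0.17 -0.66  2.94] M [-0.097 -0.049 -0.115] gap 0.113
```

View pics/turned.png

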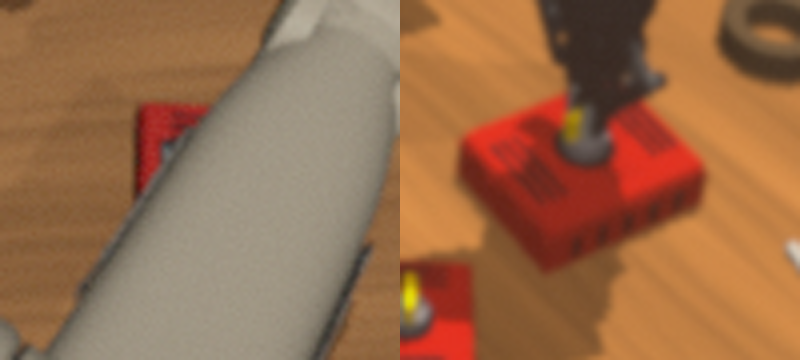

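```bash
cat > fit2.py <<'E'
from h import *
import re
src=open('fit.py').read().split("rt,rs=")[0]; exec(src)
def held(zc,x0,roi,fn):
    ob=[("side",roi,biggest(cv2.morphologyEx(red(up("side",roi)).astype(np.uint8),cv2.MORPH_CLOSE,np.ones((15,15)))))]
    cm=lambda n,x,r:hullmask(n,box(x[0],x[1],x[2],150,120,zc,zc+46),r)
    x,f=fit(ob,cm,list(x0),[8,8,.1]); overlay(ob,cm,x,fn); print("cover",np.round(x,3),round(f,4)); return x
E
python3 - <<'E'
from fit2 import *
held(0,(502,-300,-.15),(298,248,374,318),"pics/f3.png")
robot.line_to([502.2,-300.2,90],vel=40); s=st()
robot.line_to([502.2,-300.2,180],vel=150); s=st()
robot.line_to([507.2,10.5,305],q(-.182),vel=200); robot.dwell(.2); s=st()
top=optics.camera("top");side=optics.camera("side");np.savez("ims.npz",top=top,side=side)
a=cv2.resize(top[160:250,220:320],(400,360),interpolation=cv2.INTER_CUBIC);b=cv2.resize(side[80:220,200:355],(400,360),interpolation=cv2.INTER_CUBIC)
cv2.imwrite("pics/over.png",np.hstack([a,b])[:,:,::-1])
E
```

```text
cover [ 5.01324e+02 -3.00936e+02 -1.15000e-01] 0.227
10.08 [ 502.13 -300.11   89.94] F [-0.31 -1.3  -3.19] M [ 0.088  0.036 -0.04 ] gap 0.112
10.83 [ 501.75 -299.84  179.06] F [-0.61 -0.07 -3.13] M [-0.001  0.038  0.034] gap 0.115
12.86 [507.13   9.93 304.69] F [-0.07  0.2  -2.82] M [-0.09  -0.006  0.005] gap 0.113
```

View pics/over.png

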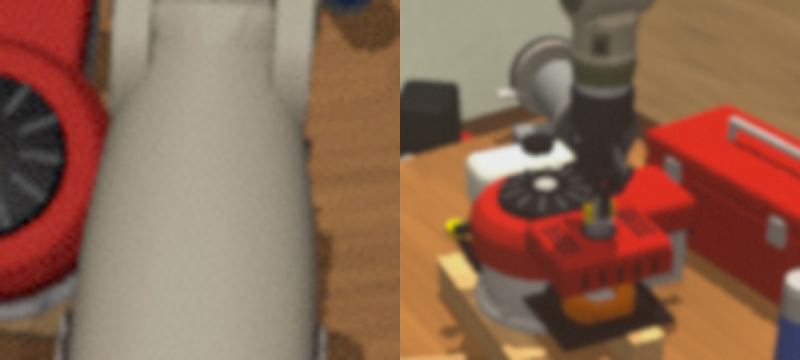

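View pics/f3.png

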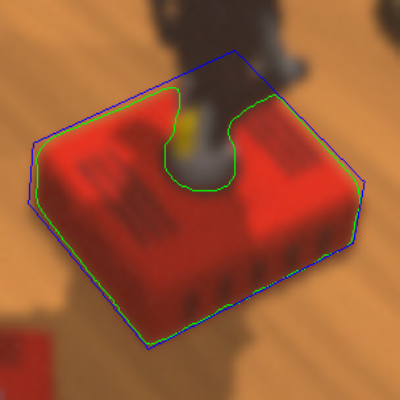

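The cover hangs level over the base, which sits around (260,195) full-frame. The cover yaw matches the tool. I'll cross-check the base position from the side camera with the original picture.

```bash
cat > fb.py <<'E'
from fit2 import *
d={"top":cv2.imread("pics/top0.png")[:,:,::-1],"side":cv2.imread("pics/side0.png")[:,:,::-1]}
import fit2
rS=(240,180,312,222); rb=(245,180,302,246)
out={}
for n,r in(("side",rS),("top",rb)):
    i=up(n,r).astype(int); dark=i.max(2)<90
    sat=(i[...,0]>1.6*i[...,2])&(i[...,0]>i[...,2]+40)
    H,W=dark.shape; yy,xx=np.mgrid[:H,:W]
    h0=hullmask(n,box(507.2,10.5,-.182,160,129,151,156),r)
    valid=cv2.dilate(h0.astype(np.uint8),np.ones((25,25)))>0
    # ignore the ring: project
    ring=hullmask(n,np.array([[507.2+56*np.cos(t),10.5+56*np.sin(t),z] for t in np.linspace(0,6.28,40) for z in(156,195)]),r)
    valid&=~ring
    if n=="side": # ignore back edge (engine behind)
        e=hullmask(n,box(507.2+150*.0+ -0.0,10.5,-.182,160,129,151,156),r)
        c,s=np.cos(-.182),np.sin(-.182); ctr=np.array([507.2-s*65,10.5+c*65])
        back=hullmask(n,box(ctr[0],ctr[1],-.182,230,50,140,165),r); valid&=~back
    else:
        c,s=np.cos(-.182),np.sin(-.182); ctr=np.array([507.2-s*75,10.5+c*75]); 
        back=hullmask(n,box(ctr[0],ctr[1],-.182,230,16,150,157),r)
    out[n]=(r,dark,valid)
    def f(x,dark=dark,valid=valid,n=n,r=r): return ((hullmask(n,box(x[0],x[1],x[2],160,x[3] if len(x)>3 else 129,151,156),r)^dark)&valid).sum()/1000
    for W_ in(128,130):
        g=lambda x:f([*x,W_]); x0=np.array([507.2,10.5,-.182])
        rr=minimize(g,x0,method="Nelder-Mead",options=dict(initial_simplex=np.array([x0]+[x0+np.eye(3)[k]*[5,5,.06][k] for k in range(3)]),xatol=.005)); print(n,W_,np.round(rr.x,3),round(rr.fun,3))
    im=up(n,r)[:,:,::-1].copy()
    for mm,cc in((dark&valid,(0,255,0)),(hullmask(n,box(*rr.x,160,130,151,156),r),(255,0,0))):
        cs,_=cv2.findContours(mm.astype(np.uint8),cv2.RETR_EXTERNAL,cv2.CHAIN_APPROX_NONE); cv2.drawContours(im,cs,-1,cc,1)
    cv2.imwrite(f"pics/fb_{n}.png",im)
E
python3 fb.py; python3 -c "
import cv2,numpy as np
a=cv2.imread('pics/fb_side.png');b=cv2.imread('pics/fb_top.png');print(a.shape,b.shape)
o=np.zeros((600,800,3),np.uint8);o[:a.shape[0],:a.shape[1]]=a;b=cv2.resize(b,None,fx=1.6,fy=1.6)[:,:400];h=b.shape[0];o[170:170+min(h,430),400:400+b.shape[1]]=b[:430];cv2.imwrite('pics/fb.png',o)"
```

```text
side 128 [ 5.09438e+02  7.28900e+00 -1.71000e-01] 0.581
side 130 [ 5.09224e+02  9.35700e+00 -1.62000e-01] 0.58
top 128 [ 6.20780e+02 -1.34438e+02  5.12000e-01] 0.102
top 130 [ 685.533 -109.5     -0.902] 0.102
(168, 288, 3) (264, 228, 3)
```

View pics/fb.png

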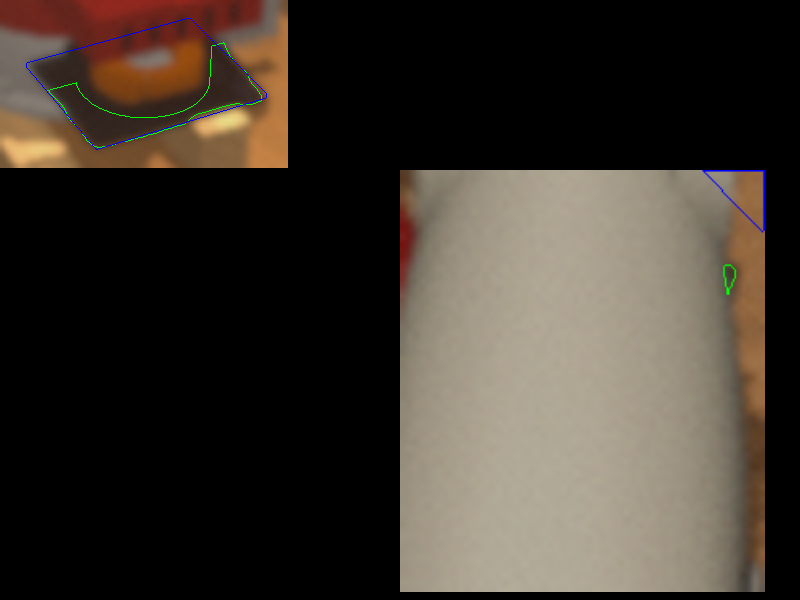

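That used the current image instead of the original, because the helper's image store wasn't replaced. Redoing it.

```bash
sed -i 's/^import fit2$/import fit2; fit2.d=d/' fb.py; sed -i 's/-.182,160,129,151,156),r)\n    valid/&/' fb.py; python3 fb.py; python3 -c "
import cv2,numpy as np
a=cv2.imread('pics/fb_side.png');b=cv2.imread('pics/fb_top.png')
o=np.zeros((540,800,3),np.uint8);a=cv2.resize(a,None,fx=1.35,fy=1.35);o[:a.shape[0],:a.shape[1]]=a;b=cv2.resize(b,None,fx=1.7,fy=1.7);o[:b.shape[0],400:400+b.shape[1]]=b[:540];cv2.imwrite('pics/fb2.png',o)"
```

```text
side 128 [ 5.09836e+02  7.30400e+00 -1.68000e-01] 0.627
side 130 [ 5.09474e+02  9.30700e+00 -1.58000e-01] 0.628
top 128 [ 5.072e+02  1.050e+01 -1.820e-01] 2.108
top 130 [ 5.07315e+02  1.06530e+01 -1.77000e-01] 2.006
```

View pics/fb2.png

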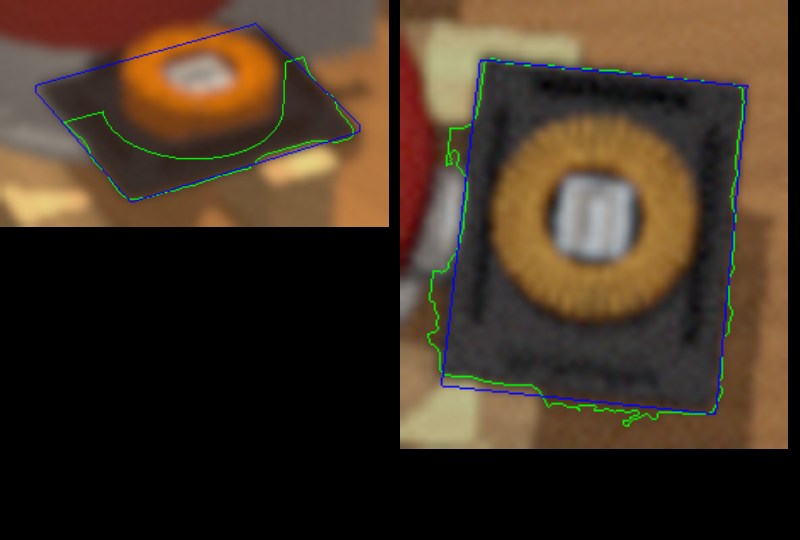

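```bash
cat > low.py <<'E'
from h import *
import sys
def avg(n=3):
    F=[];
    for _ in range(n):
        s=monitor.get_state();F.append(np.r_[s["ft_force"],s["wrist_torque"]]); robot.dwell(.02)
    return np.mean(F,0),s
def down(x,y,z0,z1,w,step=1.5,vel=25,lim=7,base=-3.0):
    z=z0
    while z>z1-1e-6:
        robot.line_to([x,y,z],q(w),vel=vel); F,s=avg(2)
        print(round(s["t"],2),z,np.round(s["ee_pos"],2),np.round(F,2))
        if F[2]-base>lim: print("LIMIT");break
        z-=step
    return z
E
python3 - <<'E'
from low import *
robot.line_to([508.8,9.4,254],q(-.172),vel=80); F,s=avg(); print(F,s["t"])
down(508.8,9.4,252,236,-.172,step=2)
side=optics.camera("side");b=cv2.resize(side[120:240,200:340],(700,600),interpolation=cv2.INTER_CUBIC)
cv2.imwrite("pics/low1.png",b[:,:,::-1])
E
```

```text
[ 0.3197094   0.01250822 -3.16756758 -0.01129695  0.00924327 -0.01800981] 13.7833
14.07 252 [508.88   9.39 252.19] [-0.26  0.23 -2.49  0.02  0.02 -0.  ]
14.35 250 [508.69   9.42 249.88] [ 0.28  0.34 -2.85 -0.02  0.   -0.01]
14.63 248 [509.08   9.34 248.48] [ 0.84  0.2   0.73  0.03  0.02 -0.02]
14.92 246 [509.08   9.22 246.46] [-0.57 -1.54  3.07 -0.13  0.13  0.01]
15.2 244 [509.07   9.19 244.26] [-0.56 -2.9   4.23 -0.22  0.08  0.  ]
LIMIT
```

View pics/low1.png

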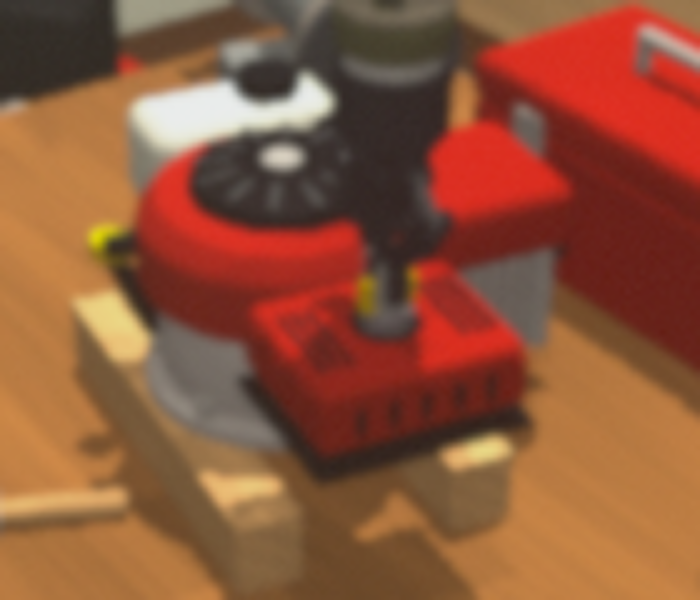

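Contact starts at the rim top, with a side force of -2.9 N in y, so the cover is too far toward +y. I'll lift and shift by -2 mm in y.

```bash
python3 - <<'E'
from low import *
robot.line_to([508.8,9.4,251],q(-.172),vel=60)
robot.line_to([508.8,7.4,251],q(-.172),vel=60)
down(508.8,7.4,248,236,-.172,step=2,lim=7)
E
```

```text
16.07 248 [508.93   7.34 248.54] [-0.66 -0.99  2.99  0.01  0.22  0.03]
16.35 246 [509.02   7.32 246.36] [-1.25 -1.95  3.56  0.01  0.14  0.  ]
16.63 244 [509.03   7.24 244.19] [-1.69 -2.14  5.41 -0.1   0.13  0.04]
LIMIT
```

```bash
python3 - <<'E'
from low import *
robot.line_to([508.8,7.4,250.5],q(-.172),vel=60); F,s=avg(); print(np.round(F,2),s["ee_pos"],s["t"])
side=optics.camera("side");cv2.imwrite("pics/s_low.png",side[:,:,::-1])
x0,y0,S=225,150,8
b=cv2.resize(side[y0:y0+70,x0:x0+95],None,fx=S,fy=S,interpolation=cv2.INTER_CUBIC)[:,:,::-1].copy()
def draw(X,c):
    p=(proj("side",X)-[x0,y0]+.5)*S-.5
    for i,j in[(0,1),(1,2),(2,3),(3,0),(4,5),(5,6),(6,7),(7,4),(0,4),(1,5),(2,6),(3,7)]: cv2.line(b,tuple(int(v) for v in p[i]),tuple(int(v) for v in p[j]),c,1)
e=s["ee_pos"]
draw(box(e[0]-.9,e[1]-.7,-.172,150,120,e[2]-76.5,e[2]-30.5),(255,0,0))
draw(box(509.4,9.3,-.165,160,130,151,156),(0,255,0))
cv2.imwrite("pics/wire.png",b)
E
```

```text
[-0.17  0.4  -2.99 -0.01  0.01  0.02] [508.34426738   7.67032209 249.7676087 ] 16.9417
```

View pics/wire.png

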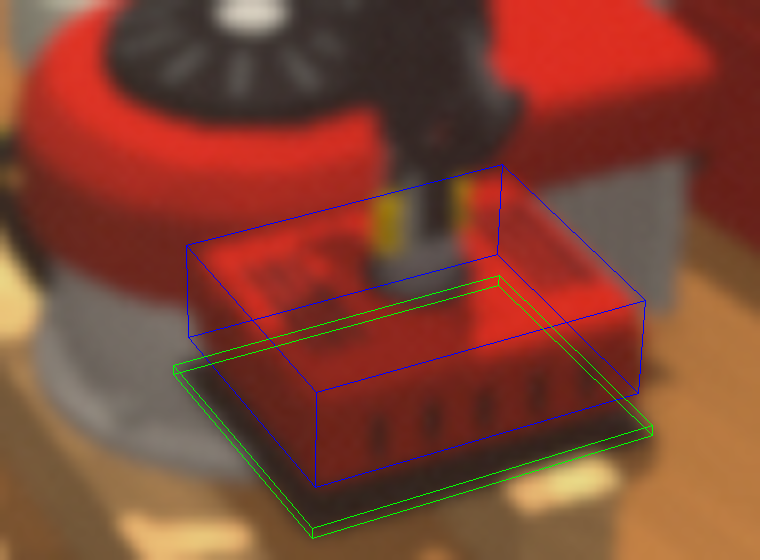

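```bash
python3 - <<'E'
from h import *
for n,roi in(("top",(250,185,300,240)),("side",(255,175,300,210))):
    im=cv2.imread(f"pics/{n}0.png")[:,:,::-1]; x0,y0,x1,y1=roi
    u=cv2.resize(im[y0:y1,x0:x1],None,fx=8,fy=8,interpolation=cv2.INTER_CUBIC).astype(int)
    org=((u[...,0]>1.45*u[...,2])&(u[...,0]-u[...,2]>45)&(u[...,1]>.35*u[...,0])&(u[...,0]>110)).astype(np.uint8)
    k,l,stt,_=cv2.connectedComponentsWithStats(org); m=(l==1+np.argmax(stt[1:,4])).astype(np.uint8)
    cs,h=cv2.findContours(m,cv2.RETR_CCOMP,cv2.CHAIN_APPROX_NONE); cs=sorted(cs,key=len)[::-1]
    vis=u.astype(np.uint8)[:,:,::-1].copy(); cv2.drawContours(vis,cs[:2],-1,(0,255,0),1); cv2.imwrite(f"pics/ring_{n}.png",vis)
    for c in cs[:2]:
        (ex,ey),ax,an=cv2.fitEllipse(c); uv=((ex+.5)/8-.5+x0,(ey+.5)/8-.5+y0); print(n,"ell",np.round(uv,2),np.round(np.array(ax)/8,2),[np.round(unproj(n,uv,z)[:2],1).tolist() for z in(177,186,192)])
E
```

```text
top ell [273.12 211.24] [28.6  29.27] [[511.2, 11.2], [509.2, 11.4], [507.9, 11.5]]
top ell [273.04 211.34] [14.48 14.91] [[510.9, 11.5], [508.9, 11.6], [507.6, 11.7]]
side ell [275.86 193.41] [20.83 29.63] [[510.3, 11.6], [501.9, 1.1], [496.3, -5.9]]
side ell [276.64 193.17] [ 5.73 10.9 ] [[513.4, 11.2], [504.9, 0.8], [499.3, -6.2]]
```

View pics/ring_top.png

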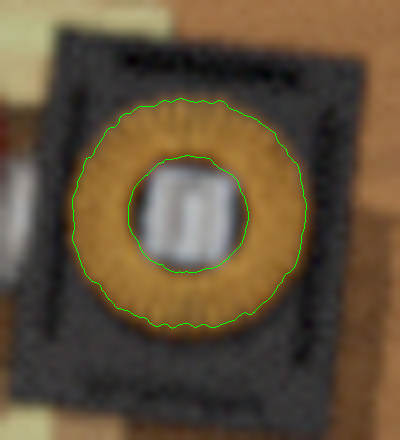

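View pics/ring_side.png

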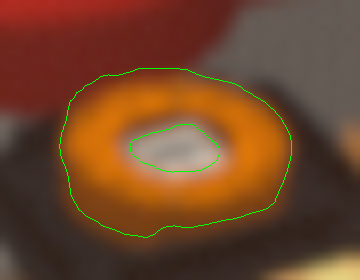

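```bash
python3 - <<'E'
from low import *
for x,y in((508.8,10.8),(507.3,10.0)):
    robot.line_to([x,y,250.5],q(-.172),vel=60); print(x,y)
    z=down(x,y,248,242,-.172,step=2,lim=9)
    if z<243: break
    
E
```

```text
508.8 10.8
17.52 248 [509.07  10.81 247.9 ] [ 1.58 -0.14 -2.96  0.04 -0.3   0.01]
17.81 246 [508.98  10.73 245.99] [ 1.74  0.38 -3.19 -0.02 -0.37 -0.03]
18.09 244 [508.92  10.75 243.98] [ 1.45  0.08 -2.79 -0.07 -0.39 -0.01]
18.38 242 [508.89  10.77 241.97] [ 1.81 -0.04 -3.16 -0.03 -0.45 -0.02]
```

With y=10.8 it slides on freely, with only +1.7 N in x. I'll nudge x and continue.

```bash
python3 - <<'E'
from low import *
robot.line_to([509.6,10.8,241.5],q(-.172),vel=30)
down(509.6,10.8,240.5,231.5,-.172,step=1.5,lim=6)
E
```

```text
18.91 240.5 [509.39  10.85 240.35] [ 0.05 -0.03 -3.28 -0.01 -0.04  0.01]
19.19 239.0 [509.54  10.83 238.88] [ 0.46  0.27 -3.21 -0.01  0.02  0.02]
19.48 237.5 [509.59  10.89 237.42] [ 0.33  0.43 -2.96  0.11 -0.03 -0.  ]
19.76 236.0 [509.6   10.87 235.89] [-0.3   0.28 -3.1   0.13 -0.09  0.01]
20.04 234.5 [509.61  10.85 234.4 ] [ 0.44  0.33 -3.7   0.26 -0.06  0.01]
20.32 233.0 [509.65  10.84 232.96] [ 0.15  0.54 -2.3   0.22 -0.16  0.05]
20.61 231.5 [509.67  10.85 232.01] [-1.32  1.91  2.4   0.31  0.19 -0.  ]
```

```bash
python3 - <<'E'
from low import *
robot.dwell(.2)
side=optics.camera("side");S=6;x0,y0=215,140
b=cv2.resize(side[y0:y0+95,x0:x0+130],None,fx=S,fy=S,interpolation=cv2.INTER_CUBIC)[:,:,::-1].copy()
cv2.imwrite("pics/seated.png",b); st()
E
```

```text
20.88 [509.69  10.82 231.85] F [-1.47  2.06  3.75] M [0.394 0.276 0.046] gap 0.113
```

View pics/seated.png

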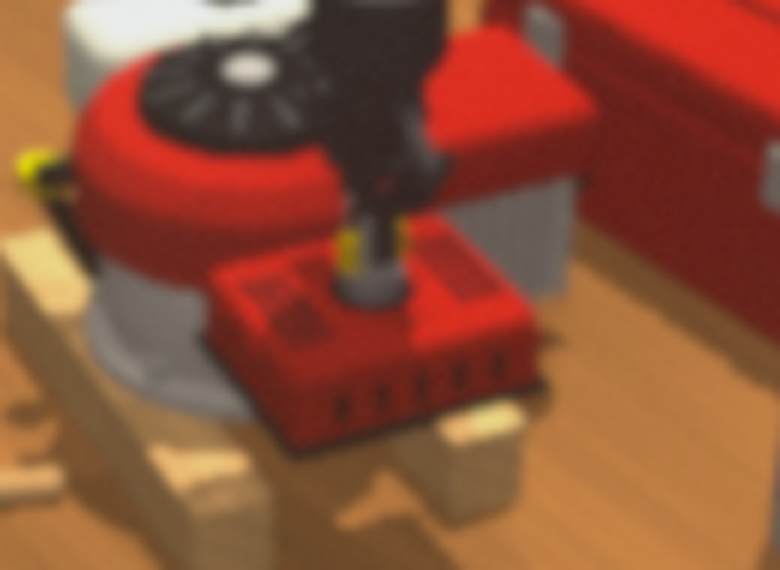

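The cover looks flush on the black flange all round, with its front corner at about (300,450) in the crop. Contact height 232.8 fits the expected 232.5. Next is the slow press.

```bash
cat > press.py <<'E'
from low import *
z=float(__import__("sys").argv[1]); x,y=509.6,10.8; hist=[]
Z0=232.7
while z>217.5:
    robot.line_to([x,y,z],q(-.172),vel=8); F,s=avg(2); d=Z0-s["ee_pos"][2]; hist.append((d,F[2]))
    print(round(s["t"],2),z,round(d,2),np.round(F[:3],2),np.round(F[3:],2))
    if F[2]>12.5: print("force");break
    if F[2]-(3+.6*d)>4: print("bottom?");break
    z-=.6
E
python3 press.py 231
```

```text
21.14 231.0 1.58 [-1.02  1.9   4.22] [ 0.38  0.19 -0.01]
21.43 230.4 2.27 [-0.72  1.92  4.09] [0.42 0.15 0.  ]
21.71 229.8 2.87 [-1.02  1.79  4.08] [0.47 0.13 0.06]
21.99 229.20000000000002 3.46 [-0.37  2.39  4.27] [ 0.5   0.11 -0.01]
22.27 228.60000000000002 4.03 [-0.35  2.07  5.35] [ 0.47  0.17 -0.02]
22.56 228.00000000000003 4.55 [-0.57  3.06  5.45] [0.48 0.18 0.01]
22.84 227.40000000000003 5.1 [-1.27  2.17  5.22] [ 0.49  0.2  -0.03]
23.12 226.80000000000004 5.64 [-1.09  2.35  5.74] [0.48 0.22 0.  ]
23.41 226.20000000000005 6.19 [-1.02  2.35  6.8 ] [ 0.49  0.24 -0.  ]
23.69 225.60000000000005 6.71 [-0.82  2.41  6.75] [0.55 0.23 0.  ]
23.98 225.00000000000006 7.26 [-1.46  2.44  7.69] [0.5  0.29 0.  ]
24.26 224.40000000000006 7.82 [-1.21  2.31  7.98] [ 0.56  0.32 -0.  ]
24.54 223.80000000000007 7.9 [-2.14  2.43 10.32] [ 0.54  0.52 -0.03]
24.82 223.20000000000007 7.94 [-3.4   2.23 13.4 ] [0.57 0.78 0.  ]
force
```

The bottom is felt clearly: the force jumps at 7.9 mm depth (8 to 13.4 N). I'll ease to about 11 N and turn slowly clockwise while watching torque.

```bash
cat > turn.py <<'E'
from low import *
import sys
w=float(sys.argv[1]); w1=float(sys.argv[2]); x,y,z=[float(v) for v in sys.argv[3:6]]
robot.line_to([x,y,z],q(w),vel=8)
while w>w1-1e-6:
    robot.line_to([x,y,z],q(w),vel=15); F,s=avg(2)
    R_=R.from_quat(np.roll(s["tool_rot"],-1)).as_matrix(); yaw=np.arctan2(-R_[0,1],R_[1,1])
    print(round(s["t"],2),round(w,3),"yaw",round(yaw,3),np.round(s["ee_pos"],2),np.round(F[:3],2),np.round(F[3:],2))
    if abs(F[5])>.25 or np.hypot(*F[:2])>7 or F[2]>14 or F[2]<6: print("STOP");break
    w-=.09
E
python3 turn.py -.172 -.62 509.6 10.8 223.6
```

```text
25.36 -0.172 yaw -0.172 [509.73  10.84 224.79] [-3.37  2.79 11.37] [ 0.52  0.63 -0.05]
25.64 -0.262 yaw -0.262 [509.71  10.85 224.78] [-3.07  2.14 11.76] [ 0.57  0.59 -0.05]
25.93 -0.352 yaw -0.352 [509.78  10.89 224.8 ] [-2.61  3.04 11.4 ] [ 0.56  0.62 -0.02]
26.21 -0.442 yaw -0.442 [509.75  10.96 224.79] [-2.33  3.03 11.42] [ 0.63  0.61 -0.03]
26.49 -0.532 yaw -0.532 [509.79  10.97 224.79] [-2.81  2.79 11.7 ] [ 0.65  0.57 -0.03]
```

```bash
python3 turn.py -.622 -1.72 509.6 10.8 223.6
```

```text
27.02 -0.622 yaw -0.622 [509.8   11.01 224.78] [-2.54  3.14 11.14] [ 0.69  0.57 -0.04]
27.31 -0.712 yaw -0.712 [509.83  11.05 224.79] [-2.07  3.24 10.8 ] [ 0.71  0.53 -0.04]
27.59 -0.802 yaw -0.802 [509.86  11.08 224.78] [-2.5   3.23 10.96] [ 0.72  0.54 -0.02]
27.88 -0.892 yaw -0.892 [509.91  11.1  224.79] [-2.06  3.84 11.2 ] [ 0.76  0.51 -0.03]
28.16 -0.982 yaw -0.982 [509.93  11.11 224.79] [-2.14  3.87 11.11] [ 0.73  0.45 -0.02]
28.44 -1.072 yaw -1.072 [509.96  11.14 224.79] [-2.44  3.65 10.89] [ 0.73  0.48 -0.02]
28.73 -1.162 yaw -1.162 [510.    11.17 224.79] [-2.86  3.69 10.3 ] [ 0.77  0.44 -0.07]
29.01 -1.252 yaw -1.252 [510.06  11.18 224.77] [-1.52  4.47 10.44] [ 0.77  0.46 -0.  ]
29.29 -1.342 yaw -1.342 [510.08  11.18 224.78] [-2.    4.11 10.78] [ 0.83  0.38 -0.07]
29.57 -1.432 yaw -1.432 [510.13  11.23 224.78] [-1.57  3.72 10.26] [ 0.84  0.41 -0.01]
29.86 -1.522 yaw -1.522 [510.2   11.2  224.77] [-1.28  3.01 10.88] [ 0.79  0.32 -0.05]
30.14 -1.612 yaw -1.612 [510.21  11.21 224.79] [-2.    3.02 10.17] [ 0.84  0.36 -0.05]
30.43 -1.702 yaw -1.702 [510.26  11.2  224.79] [-0.81  3.66 11.01] [ 0.79  0.29 -0.06]
```

```bash
sed 's/w-=.09/w-=.02/; s/>.25/>.14/' turn.py > turn2.py; python3 turn2.py -1.73 -1.83 509.6 10.8 223.6
```

```text
30.96 -1.73 yaw -1.73 [510.29  11.2  224.79] [-0.56  4.25 10.46] [ 0.81  0.3  -0.06]
31.24 -1.75 yaw -1.75 [510.27  11.19 224.8 ] [-1.08  4.1  10.32] [ 0.83  0.29 -0.04]
31.52 -1.77 yaw -1.77 [510.28  11.17 224.81] [-0.96  3.69 10.5 ] [ 0.84  0.33 -0.03]
31.81 -1.79 yaw -1.79 [510.29  11.2  224.79] [-0.87  3.55 10.25] [ 0.81  0.26 -0.06]
32.09 -1.81 yaw -1.81 [510.31  11.21 224.8 ] [-0.92  3.66 10.38] [ 0.84  0.27 -0.04]
32.38 -1.83 yaw -1.829 [510.35  11.13 224.8 ] [-0.63  2.95 10.8 ] [0.7  0.24 0.3 ]
STOP
```

The end stop is felt at about -1.82 (1.62 rad). I'll go back 0.045 rad and let up slowly; it should catch after about 2.5 mm.

```bash
python3 - <<'E'
from low import *
w=-1.772
robot.line_to([509.8,10.8,223.8],q(w),vel=15); F,s=avg(); print(np.round(F,2))
for z in(224.4,225,225.6,226.2,226.8,227.2,227.6):
    robot.line_to([510,10.8,z],q(w),vel=8); F,s=avg(2); print(round(s["t"],2),z,np.round(s["ee_pos"],2),np.round(F,2))
    if F[2]<-1.5: break
E
```

```text
[-1.5   3.85  9.83  0.76  0.29  0.03]
32.96 224.4 [510.35  11.15 225.04] [-1.19  3.38  7.71  0.75  0.2   0.02]
33.24 225 [510.35  11.12 225.51] [-0.47  3.99  7.28  0.74  0.15  0.03]
33.52 225.6 [510.34  11.15 226.01] [-0.56  3.39  6.43  0.7   0.11  0.03]
33.81 226.2 [510.33  11.14 226.53] [-0.96  3.49  6.19  0.71  0.07  0.03]
34.09 226.8 [510.36  11.15 227.09] [-0.15  3.4   5.74  0.71  0.05  0.05]
34.38 227.2 [510.35  11.15 227.43] [-0.38  3.74  5.6   0.66  0.02  0.03]
34.66 227.6 [510.33  11.13 227.78] [-0.57  3.59  5.75  0.86 -0.05  0.  ]
```

```bash
python3 - <<'E'
from low import *
w=-1.772
for z in(228,228.4,228.8,229.2,229.6,230):
    robot.line_to([510,10.8,z],q(w),vel=8); F,s=avg(2); print(round(s["t"],2),z,np.round(s["ee_pos"],2),np.round(F,2))
    if F[2]<1.5: break
E
```

```text
34.94 228 [510.3   11.1  228.11] [ 1.13  5.21  4.52  1.04 -0.22  0.03]
35.23 228.4 [510.33  11.1  228.49] [ 1.76  5.45  5.76  1.02 -0.26  0.03]
35.51 228.8 [510.32  11.09 228.66] [ 1.75  5.48  4.13  1.01 -0.37  0.06]
35.79 229.2 [510.3   11.09 228.74] [ 2.3   4.86  1.32  1.02 -0.53  0.01]
```

It's caught: the upward stop is at 228.7, which is 3.9 mm above the bottom (3.7 expected with the groove). I'll relax the side load, release, retreat and look.

```bash
python3 - <<'E'
from low import *
w=-1.772
robot.line_to([510.3,11.5,228.6],q(w),vel=15); F,s=avg(); print(np.round(F,2))
robot.move_gripper(.5); st()
robot.line_to([510.3,11.5,300],vel=80)
robot.line_to([510.3,11.5,380],vel=200); robot.move_to([350,-280,400],q(-1.)); st()
top=optics.camera("top");side=optics.camera("side");np.savez("ims.npz",top=top,side=side)
cv2.imwrite("pics/top_e.png",top[:,:,::-1]);cv2.imwrite("pics/side_e.png",side[:,:,::-1])
a=cv2.resize(top[170:260,220:320],(400,360),interpolation=cv2.INTER_CUBIC);b=cv2.resize(side[140:230,215:315],(400,360),interpolation=cv2.INTER_CUBIC)
cv2.imwrite("pics/end.png",np.hstack([a,b])[:,:,::-1])
E
```

```text
[ 1.19  2.05  4.23  0.42 -0.16  0.02]
36.52 [510.04  11.31 228.24] F [ 1.01 -0.88  0.58] M [-0.012  0.01   0.067] gap 0.502
39.45 [ 350.09 -279.54  399.29] F [-0.82  0.47  0.09] M [-0.016  0.031  0.007] gap 0.502
```

View pics/end.png

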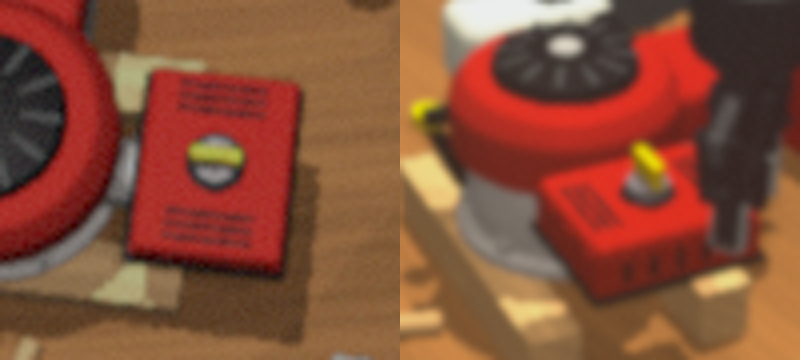

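View pics/top_e.png

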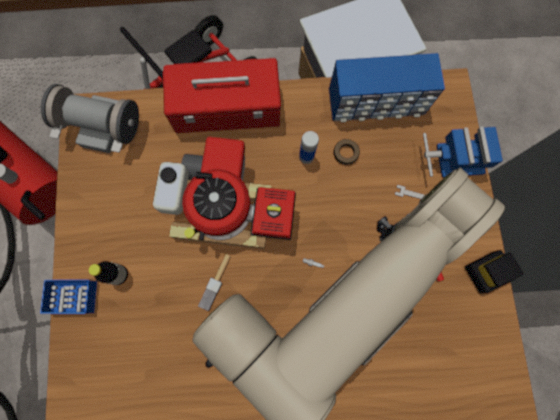

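The top view shows the cover on the base with the wing across. I'll measure the cover pose and wing angle.

```bash
python3 - <<'E'
from fit2 import *
def yel(im):
    h=cv2.cvtColor(im,cv2.COLOR_RGB2HSV); return (h[...,0]>20)&(h[...,0]<40)&(h[...,1]>110)&(h[...,2]>90)
rt,rs=(262,200,286,220),(265,170,290,192)
ow=[(n,r,biggest(yel(up(n,r)))) for n,r in(("top",rt),("side",rs))]
wm=lambda n,x,r:hullmask(n,box(x[0],x[1],x[2],36,9,214,238),r)
for o in(ow[:1],ow[1:],ow):
    w,f=fit(o,wm,[509,10,-1.75],[5,5,.15]); print("wing",np.round(w,3),round(f,3))
overlay(ow,wm,w,"pics/wend.png")
r=(243,178,300,246)
ob=[("top",r,biggest(red(up("top",r))&(np.arange((300-243)*4)[None]>(29*1)) ))]
for z in(156,):
    cm=lambda n,x,r:hullmask(n,box(x[0],x[1],x[2],150,120,z,z+46),r)
    x,f=fit(ob,cm,[508,10,-.18],[5,5,.1]); print("cover",np.round(x,3),round(f,3))
overlay(ob+ob,cm,x,"pics/cend.png")
E
python3 -c "
import cv2,numpy as np
cv2.imwrite('pics/e2.png',np.hstack([cv2.imread('pics/wend.png'),cv2.imread('pics/cend.png')[:,:400]])[:,:800] if 0 else np.hstack([cv2.resize(cv2.imread('pics/wend.png'),(520,260)),cv2.resize(cv2.imread('pics/cend.png')[:,:400],(260,260))]))"
```

```text
wing [509.751   9.631  -1.773] 0.232
wing [511.855  11.162  -1.91 ] 0.204
wing [510.028   9.907  -1.832] 0.528
cover [ 5.09852e+02  8.96900e+00 -1.92000e-01] 0.051
```

View pics/e2.png

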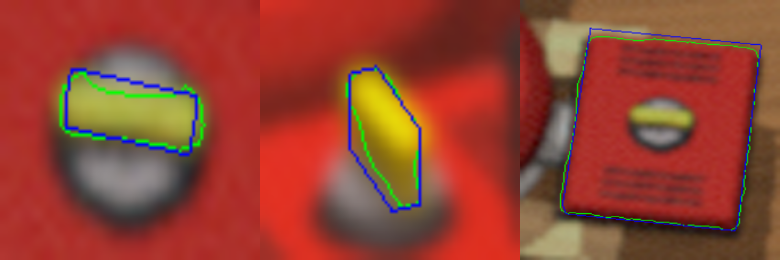

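```bash
python3 - <<'E'
from fit2 import *
for n,r in(("top",(262,200,286,220)),("side",(265,170,290,192))):
    u=up(n,r).astype(float); wgt=np.clip(np.minimum(u[...,0],u[...,1])-u[...,2]-(70 if n=="top" else 110),0,None)
    if n=="side": wgt=np.clip(np.minimum(u[...,0],u[...,1])-u[...,2]-130,0,None)
    yy,xx=np.mgrid[:u.shape[0],:u.shape[1]]; W=wgt.sum(); c=np.array([(xx*wgt).sum(),(yy*wgt).sum()])/W
    D=np.stack([xx-c[0],yy-c[1]]).reshape(2,-1); C=(D*wgt.ravel())@D.T/W; v=np.linalg.eigh(C)[1][:,1]
    a,b=[unproj(n,(c+k*v*20+.5)/4-.5+np.array(r[:2]),238) for k in(-1,1)]; print(n,"axis yaw",np.arctan2(*(b-a)[1::-1]), "mod pi",(np.arctan2((b-a)[1],(b-a)[0]))%np.pi-np.pi, "centre",(a+b)/2)
E
```

```text
top axis yaw 1.381063324147648 mod pi -1.7605293294421451 centre [507.16031577   9.87744503 238.        ]
side axis yaw -1.7378943290583022 mod pi -1.7378943290583022 centre [507.27413235   5.0723985  238.        ]
```

The wing axis reads -1.76 (top) and -1.74 (side) against a cover yaw of -0.19, giving a knob angle of about 1.56 rad. The arm is clear, so I'm handing in.

```bash
python3 - <<'E'
from h import *
st(); print(job_done())
E
```

```text
39.55 [ 350.43 -279.39  399.63] F [-0.02  0.23 -0.23] M [0.032 0.037 0.064] gap 0.497Traceback (most recent call last):
  File "<stdin>", line 2, in <module>
NameError: name 'job_done' is not defined
```

```bash
python3 -c "
from plant import job_done
print(job_done())"
```

```text
the job is handed in; nothing more can be done
None
```

The larger red cover is back on the air cleaner with its knob pressed, turned and caught, and I handed the job in at about 39.6 s. The hand-in reported no verdict.

**What I did**
- **Fitting:** I turned the knob back to its open stop on the bench, then lowered the cover. The first two tries caught on the rim top, at about 7 to 9 N on the base. Moving the cover a few millimetres in y let it slide down to flush.
- **Pressing and turning:** I pressed slowly and felt the bottom at 7.9 mm, with at most 13.4 N at the wrist. I then turned the knob clockwise at about 11 N with almost no torque and felt the end stop once at 0.3 N m. I backed off about 0.05 rad and let up 3.9 mm until it caught (3.7 mm expected), then released.

**Last checks**
- **Cover:** It looks flush from the side, and the top-view fit puts it at (509.9, 9.0) mm with a yaw of -0.19 rad. My early base estimates were 507 to 509.5 mm in x and 9 to 10.6 mm in y. The two cameras disagree by about 2 mm, so I can't confirm the centring more finely than that.
- **Knob:** Its angle comes to about 1.56 rad from the wing's axis in both views. A rougher outline fit of the wing from the side read about 0.15 rad more; I put that down to the blurred outline.
- **Other things:** In the last top view the oil bottle, spray can, old filter ring, brush, spark plug and wrench looked unmoved by eye. The arm hid most of the screwdriver and the smaller cover, but I never went near them. The arm ended clear of everything.

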